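Set the sample positioner to its mark with the backlash taken up

TASK

The hand-cranked sample positioner has been wound clockwise past its mark and its worn screw has slack. Wind the handwheel back anticlockwise past the mark until you feel the screw has picked up and really carried the stage back beyond its position for that mark, then come back clockwise and stop with the red dial line on the red pointer, so that the slack is taken up clockwise; let go of it there. Never wind so hard, above all against the end stop, that the sprung clutch of the crank gives way, and leave the other things on the bench where they stand.

Things in the scene. Friction and masses are not known exactly. Their poses are not given: they have to be found in the camera images.
- positioner: Sample positioner fixed to the bench: beige housing 126 x 126 x 90 mm with an upright-axis handwheel on top, and a low grey slide bed that runs from it to its +y side as far as y = 375 mm, 120 mm wide. A fixed post and probe stand over the stage, 208 mm high, 215 mm along +y from the wheel axis. Origin at bench height exactly under the wheel axis; z up; the red pointer is on its +x side.
- index_mark (a point): Tip of the fixed red pointer: on the positioner's x axis, 55 mm out from the wheel axis, 104 mm above the bench. The red dial line belongs here.
- dial_mark (a point): Outer end of the red line on the white dial disc (110 mm across, top 104 mm above the bench), 55 mm from the axis; it turns with the handwheel. On its mark it coincides with index_mark. At the start it stands 20 to 125 degrees clockwise (seen from above) past the pointer.
- handle (a point): Middle of the crank's upright black sleeve, 20 mm across and 48 mm high, which spins freely on its pin. This point is 60 mm from the wheel axis and 146 mm above the bench; the sleeve reaches from 118 to 166 mm, the flat crank arm and hub below it end at 116 mm. With the clutch at rest the handle lies exactly opposite the red dial line (180 degrees round the axis).
- dial: White dial of the handwheel, turning about the upright wheel axis; origin on it at bench height. Its slack on the screw is unknown and differs each time, 20 to 100 degrees of wheel. The screw's end stop lies 30 degrees of screw (0.5 mm of stage) anticlockwise of the mark's position, so the wheel meets it 50 to 130 degrees anticlockwise of the mark.
- crank: The crank, coaxial with the dial and joined to it by a sprung clutch that twists 1 rad per 6 N m, so the handle leads the dial by (push in N x 0.06 m / 6) rad in the direction it is pushed. The wheel turns with under 1 N at the handle while in the slack, with about 5 to 6 N while it drives the screw, and stiffens sharply at the screw's end stop. Origin on the wheel axis at bench height.
- crank_tick (a point): Blue tick on the crank, 50 mm from the axis.
- dial_tick (a point): Blue tick on the dial, 50 mm from the axis; it coincides with crank_tick when the clutch is at rest. The clutch has given way when they are more than 8 mm apart (about 16 N along the turning direction at the handle).
- stage: Aluminium stage with a white tube rack (100 x 110 mm, 61 mm high plus caps), moved by the screw along the positioner's y: 6 mm per turn, towards +y for clockwise. Origin under its centre; with the dial on its mark and the slack taken up clockwise it is exactly at y = 215 mm in the positioner's frame; slack taken up the other way leaves it 0.3 to 1.7 mm too far to +y.
- reagent_bottle: Bystander: white plastic jar, 68 mm wide, 130 mm high, standing loose beside the positioner. Origin at the middle of its underside.
- beaker: Bystander: glass beaker, 66 mm wide, 85 mm high, loose beside the positioner. Origin at the middle of its underside.
- petri_dish: Bystander: clear dish, 90 mm wide, 16 mm high, loose beside the positioner. Origin at the middle of its underside.
- tube_stand: Bystander: blue block of tubes, 70 x 160 x 80 mm, loose on the bench. Origin at the middle of its underside.
- white_bottle: Bystander: white bottle, 80 mm wide, 190 mm high. Origin at the middle of its underside.
- amber_bottle: Bystander: amber glass bottle, 66 mm wide, 160 mm high. Origin at the middle of its underside.
- marker: Bystander: green marker pen, 14 mm thick, 134 mm long, lying on the bench. Origin at the underside, halfway along.

How it is judged (in metres and radians):
On the way:
1. the stage has been carried back at least 0.15 mm beyond its position for the mark (screw about 9 degrees past) (y of stage in the frame of positioner below 0.21485 m), for 0.1 s.
At the end, for the whole second after the job is handed in: The red dial line is within 5 mm of the red pointer, the stage is within 0.2 mm of its position for the mark (slack taken up clockwise), and the crank is at rest (distance between dial_mark and index_mark below 0.005 m and y of stage in the frame of positioner between 0.2148 and 0.2152 m and angular speed of crank below 0.05 rad/s); the robot touches nothing.
It fails at once if the sprung clutch gives way: crank and dial ticks more than 8 mm apart (too much torque) (distance between crank_tick and dial_tick above 0.008 m).
It fails at once if another thing on the bench is disturbed (moved over 20 mm) (distance of any of reagent_bottle, beaker, petri_dish, tube_stand, white_bottle, amber_bottle, marker from where it was at the start of the episode above 0.02 m).
It also fails if it takes over 61 s, if anything falls off the work surface, if the arm or the gripper's body presses on something with over 40 N, if the wrist force passes 120 N, or if a joint passes its speed limit or range.

ROBOT

A 6-joint arm with a two-finger parallel gripper is mounted at the origin on the work surface. World frame = base frame: x ahead of the robot, y to its left, z up, the work surface at z = 0. Lengths are in mm, angles in degrees, forces in N, time in s.
With the tool pointing down it reaches from about 350 to 975 mm from the base axis. Payload 4.9 kg.
Tool frame: the origin (TCP) lies at the very end of the fingers, on their centre line; the grasp point (between the pads) lies 19 mm behind it; z points along the fingers, y is the line along which they close (so a half turn about z gives the same grasp; the last joint's range is limited). The gripper opens to 85 mm and grips with 20 to 120 N. Pads are 22 mm wide; open, the fingers measure 114 mm over their backs; the gripper's body (76 mm by 85 mm) begins 54 mm behind the grasp point. The pads swing forward as they close: fully open they stand 13 mm farther back than shut.
Start: joints at [58.556, 3.019, 92.412, -0, 84.569, -6.818], TCP at [260.418, 568.141, 231.304] pointing down, gripper open.
Joint ranges: [-172.51, 172.51], [-57.92, 126.97], [3.15, 148.05], [-58.71, 238.71], [5.1, 150.11], [-179.66, 179.66]. Speed limits (degrees/s): [147.25, 147.25, 180, 180, 180, 180].

INTERFACE

Orientations are given as [roll, pitch, yaw] about the fixed x, y, z axes, in that order (R = Rz(yaw) Ry(pitch) Rx(roll)).
In Python, from station import r, read_camera, camera_model gives the robot as it stands.
- The arm moves only by the tool step_arm, never from a script. Its argument "steps" is a list of rows, each a list of 7 numbers: the shift along the tool's x, y, z each as a share of 50 mm, from -1 to 1, then the turn, a rotation vector about the tool's x, y, z each as a share of 0.1 rad, from -1 to 1, then the finger opening in mm, from 0 to 85.4. In form: [[x, y, z, wx, wy, wz, hand], ...]. A call has 1 to 10 rows; each row shifts and turns the commanded pose from where the row before left it, along the tool's axes as they then stand; what a row does not reach is not made up. A row lasts 1/10 s, in which the tool goes at most 50 mm and 8.59 degrees, less where a joint would pass 70% of its speed; a pose out of reach is approached as far as the arm can. A call with a number of a shift or a turn outside -1 to 1 is refused whole. A call with a gripper value outside its range is refused whole. The fingers move at their own pace and stop on an object; "newtons" is the grip in N (left out, the last holds). Time passes only in rows, so rows that do not move let the fingers close. It gives the time, the measured TCP pose, the force, the opening and the grip force at its end, in the units of the state.
- r.sense(): the state, without advancing time (a new reading comes with each control period).
- read_camera(name): name is "side" or "top" or "wrist"; returns (picture, depth): 420x560x3 uint8, blue, green, red; 420x560 float32, mm along the optical axis (not along the pixel's ray), 0 where there is no reading.
- camera_model(name): a dict with "fx", "fy", "cx", "cy" (pixels), "view" (4x4, takes a point from world to camera coordinates); the wrist camera has in their place "mount" (4x4, takes a point from camera to tool coordinates, whose origin is the TCP and whose axes are the flange's). Camera axes: x right, y down, z forward; pixel columns grow to the right and rows downward; lengths in mm; the calibration is good to about 2 mm. A picture is of the moment at which its call begins: read the wrist's pose just before it. camera_model takes no time and is no camera call.
- r.sign_off(): hands the job in; it is judged then, once.
The state is a dict: "time": time; "joint_pos": joint angles; "qvel": joint speeds; "joint_torque": joint torques, N m; "eef_pos": TCP position; "tool_rot": TCP orientation; "contact_force": force on the tool from outside, world axes, zero at the start; "wrist_torque": the same for the moment, N m; "width": finger opening in mm; "gripper_force": force on a finger pad.
Only numpy, scipy, OpenCV 4.12 (cv2) and the standard library are available. Lean on these libraries where they do the work, as an engineer would, in place of code of your own. Each camera call takes 0.05 s, during which the arm holds its last target. There are 200 camera calls.

## Working session

There is one attempt and no reset: what is moved stays moved. The work goes in short steps, Python scripts to look and compute and a tool call to move; the robot and the scene stay as the last step left them, time stands still between calls to the robot, and variables do not carry over. Pictures are saved under pics/ and viewed, at most 10 in all, crops included, and the job is handed in when it is done.

Besides the shell and the picture viewer there is one more tool, called after ">>>" by a JSON object that holds its "op" and its "data". step_arm: Moves the arm, as the interface text tells. Its arguments: {"type":"object","properties":{"steps":{"type":"array","items":{"type":"array","items":{"type":"number"}}},"newtons":{"type":"number"}},"required":["steps"]}

```bash
ls; mkdir -p pics; python3 - <<'E'
from station import r, read_camera, camera_model
import cv2,numpy as np
s=r.sense();print(s)
for n in("top","side"):
    p,d=read_camera(n);cv2.imwrite(f"pics/{n}0.png",p);np.save(f"pics/{n}0.npy",d)
    m=camera_model(n);print(n,m)
print(camera_model("wrist"))
E
```

```text
pics
{'time': 0.0, 'joint_pos': array([ 5.85570599e+01,  3.05655910e+00,  9.24921681e+01, -1.00648660e-03,
        8.45701490e+01, -6.81771154e+00]), 'qvel': array([-0.08072633,  0.04296265, -0.0431243 , -0.07938923,  0.10880497,
       -0.01443573]), 'joint_torque': array([-4.65960093e-04, -3.93679333e+01, -3.70178461e+01, -6.40105850e-05,
        6.89520588e-03,  1.00710889e-05]), 'eef_pos': array([260.0936152 , 567.61635462, 230.06981263]), 'tool_rot': array([-1.79881845e+02, -1.31172080e-02,  1.55374854e+02]), 'contact_force': array([-1.0119383 , -0.55450639, -0.45352829]), 'wrist_torque': array([ 0.04781309,  0.0238636 , -0.0170375 ]), 'gripper_force': 0.0, 'width': 85.74328985237831}
top {'fx': 427.86533596265366, 'fy': 427.86533596265366, 'cx': 282.71391718578576, 'cy': 204.65414787762603, 'view': array([[-3.03563690e-02, -9.99465123e-01, -1.21638285e-02,
         1.73906209e+01],
       [-9.92608046e-01,  3.15742831e-02, -1.17185034e-01,
         5.56858809e+02],
       [ 1.17506419e-01,  8.51660189e-03, -9.93035603e-01,
         1.23050207e+03],
       [ 0.00000000e+00,  0.0
[... 269 characters left out ...]
42099445e-02, -7.54470152e-01, -6.52125505e-01,
         1.14977179e+02],
       [ 4.63531677e-02,  6.50612180e-01, -7.57994178e-01,
         1.38199524e+03],
       [ 0.00000000e+00,  0.00000000e+00,  0.00000000e+00,
         1.00000000e+00]])}
{'fx': 377.51334951339555, 'fy': 377.51334951339555, 'cx': 281.4865347276631, 'cy': 214.33058916964362, 'mount': array([[ 5.22496630e-04, -9.59254442e-01, -2.82543168e-01,
         7.19362656e+01],
       [ 9.99999205e-01,  8.25400544e-04, -9.53032861e-04,
         1.94364768e-03],
       [ 1.14741229e-03, -2.82542446e-01,  9.59254111e-01,
        -1.42358936e+02],
       [ 0.00000000e+00,  0.00000000e+00,  0.00000000e+00,
         1.00000000e+00]])}
```

View pics/top0.png

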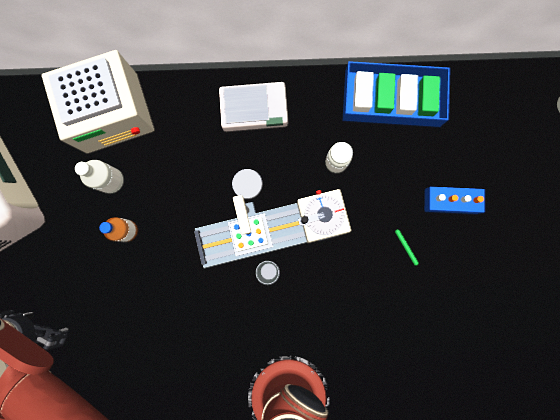

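View pics/side0.png

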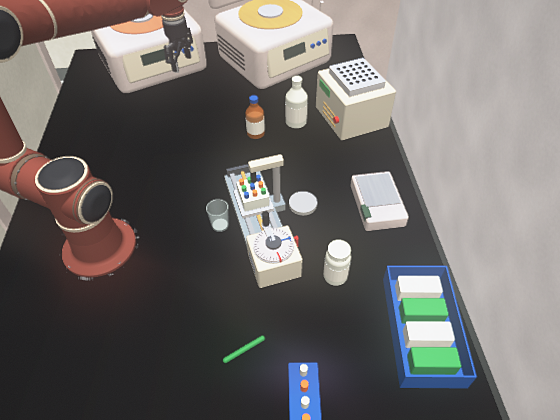

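The top view shows the dial centre near (324,214), the black crank sleeve near (305,219), the red pointer near (319,193) and the red dial line near (340,210). The side view agrees: a jar and the beaker stand close by, and the post is at the stage.

```bash
cat > h.py <<'E'
import cv2,numpy as np
from station import r, read_camera, camera_model
from scipy.spatial.transform import Rotation as R
def ray(n,uv,z,pose=None):
    m=camera_model(n)
    d=np.array([(uv[0]-m["cx"])/m["fx"],(uv[1]-m["cy"])/m["fy"],1.])
    if n=="wrist":
        T=np.eye(4);T[:3,:3]=R.from_euler("xyz",pose["tool_rot"],degrees=True).as_matrix();T[:3,3]=pose["eef_pos"];T=T@m["mount"]
    else: T=np.linalg.inv(m["view"])
    o=T[:3,3];d=T[:3,:3]@d
    return o+d*(z-o[2])/d[2]
def red(p):
    h=cv2.cvtColor(p,cv2.COLOR_BGR2HSV)
    return (((h[...,0]<8)|(h[...,0]>172))&(h[...,1]>140)&(h[...,2]>90)).astype(np.uint8)
def blue(p):
    h=cv2.cvtColor(p,cv2.COLOR_BGR2HSV)
    return ((abs(h[...,0].astype(int)-110)<15)&(h[...,1]>120)&(h[...,2]>60)).astype(np.uint8)
E
python3 - <<'E'
from h import *
p=cv2.imread("pics/top0.png")
for nm,f in(("red",red),("blue",blue)):
    m=f(p);n,l,st,c=cv2.connectedComponentsWithStats(m)
    for i in range(1,n):
        if 290<c[i][0]<360 and 180<c[i][1]<250: print(nm,c[i],st[i],ray("top",c[i],104))
        
c=p[180:250,290:360];cv2.imwrite("pics/crop.png",cv2.resize(c,None,fx=8,fy=8,interpolation=cv2.INTER_CUBIC))
s=cv2.imread("pics/side0.png")[215:295,230:310];cv2.imwrite("pics/crop2.png",cv2.resize(s,None,fx=7,fy=7,interpolation=cv2.INTER_CUBIC))
cv2.imwrite("pics/both.png",np.hstack([cv2.resize(c,(400,400),interpolation=cv2.INTER_CUBIC),cv2.resize(s,(400,400),interpolation=cv2.INTER_CUBIC)]))
E
```

```text
red [318.10526316 191.57894737] [316 190   5   4  19] [ 582.31686992 -100.43409313  104.        ]
red [339.         209.88888889] [335 209   9   3   9] [ 529.1118165  -156.31154136  104.        ]
blue [317. 199.] [317 199   1   1   1] [561.53193267 -96.52159815 104.        ]
blue [319.6 199.2] [319 198   2   4   5] [ 560.73901416 -103.73381589  104.        ]
blue [321.  203.5] [321 203   1   2   2] [ 548.55577466 -107.13615739  104.        ]
blue [322. 206.] [322 206   1   1   1] [ 541.46979596 -109.62703954  104.        ]
```

View pics/both.png

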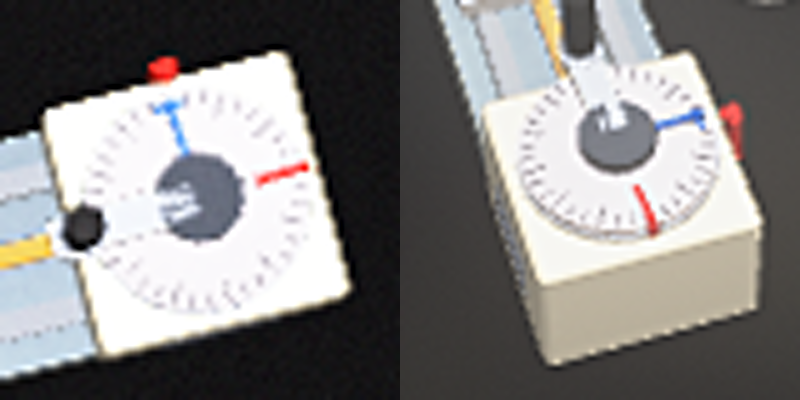

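The crop shows the hub at (326,214.5), the sleeve top at (304.5,220), the outer end of the red line at (344,209.4), and the pointer on the housing's upper edge.

```bash
python3 - <<'E'
from h import *
k=lambda u,v:(290+u*.175,180+v*.175)
c=[ray("top",k(*q),90)[:2] for q in((45,112),(285,50),(350,290),(105,352))];print(c,np.mean(c,0))
print("yaw",np.degrees(np.arctan2(*(c[0]-c[3])[::-1])),np.degrees(np.arctan2(*(c[0]-c[1])[::-1]))-90)
print("hub",ray("top",k(200,197),116),"handle",ray("top",k(83,226),166),"line",ray("top",k(309,166),104),"ptr",ray("top",k(163,82),104))
sk=lambda u,v:(230+u*.2,215+v*.2)
print("side hub",ray("side",sk(620,137),116),"line",ray("side",sk(654,232),104))
print("jar",ray("top",(340,152),130),"dish",ray("top",(247,184),16),"beaker",ray("top",(267,272),85))
E
```

```text
[array([563.35707002, -43.59647308]), array([ 590.46654737, -163.24970351]), array([ 470.9350869 , -189.49461183]), array([444.43155417, -68.76802853])] [ 517.29756461 -116.27720424]
yaw 11.950741308195617 12.765812795020835
hub [ 516.45375228 -115.88664566  116.        ] handle [500.16985744 -57.13725916 166.        ] line [ 531.00668883 -170.48320212  104.        ] ptr [ 574.47139723 -101.29071933  104.        ]
side hub [ 730.44050308 -140.84825658  116.        ] line [ 739.29427707 -194.90948903  104.        ]
jar [ 686.85170064 -163.21359777  130.        ] dish [625.1698848  105.86560599  16.        ] beaker [363.94406444  49.01266136  85.        ]
```

```bash
cat >> h.py <<'E'
def rows(pts,pose,hand,yaw=None,nrot=0,dec=3):
    """pts: list of world TCP targets, one per row; yaw turned over nrot first rows; tool down"""
    c=np.array(pose["eef_pos"]);Rt=R.from_euler("xyz",pose["tool_rot"],degrees=True)
    dz=0 if yaw is None else (Rt.as_euler("xyz",degrees=True)[2]-yaw)
    out=[]
    for i,q in enumerate(pts):
        d=np.round(Rt.inv().apply(np.array(q)-c)/50,dec)
        w=round(np.radians(dz)/nrot/.1,dec) if i<nrot else 0
        assert abs(d).max()<=1,d
        c=c+Rt.apply(d*50); Rt=Rt*R.from_rotvec([0,0,w*.1])
        out.append([*map(float,d),0,0,w,hand])
    return out,c
E
python3 - <<'E'
from h import *
s=r.sense();a=s["eef_pos"];
s["tool_rot"]=np.array([180,0,s["tool_rot"][2]])
up=a+[0,0,100];b=np.array([524,-81,330])
pts=[a+[0,0,50],up]+[up+(b-up)*i/18 for i in range(1,19)]
o,c=rows(pts,s,40,77,15)
for i in(0,10): print(str(o[i:i+10]).replace(" ",""))
E
```

```text
[[-0.0,0.0,-1.0,0,0,np.float64(0.912),40],[0.0,0.0,-1.0,0,0,np.float64(0.912),40],[-0.654,-0.421,0.0,0,0,np.float64(0.912),40],[-0.69,-0.36,0.0,0,0,np.float64(0.912),40],[-0.72,-0.296,0.001,0,0,np.float64(0.912),40],[-0.743,-0.229,-0.0,0,0,np.float64(0.912),40],[-0.762,-0.16,-0.0,0,0,np.float64(0.912),40],[-0.773,-0.09,0.0,0,0,np.float64(0.912),40],[-0.777,-0.02,0.0,0,0,np.float64(0.912),40],[-0.777,0.052,0.001,0,0,np.float64(0.912),40]]
[[-0.768,0.122,-0.0,0,0,np.float64(0.912),40],[-0.755,0.191,-0.0,0,0,np.float64(0.912),40],[-0.733,0.259,0.0,0,0,np.float64(0.912),40],[-0.707,0.325,0.0,0,0,np.float64(0.912),40],[-0.674,0.388,0.001,0,0,np.float64(0.912),40],[-0.637,0.448,-0.0,0,0,0,40],[-0.636,0.448,-0.0,0,0,0,40],[-0.636,0.448,0.0,0,0,0,40],[-0.636,0.448,0.0,0,0,0,40],[-0.637,0.448,0.0,0,0,0,40]]
```

>>> {"op": "step_arm", "data": {"steps": [[0,0,-1,0,0,0.912,40],[0,0,-1,0,0,0.912,40],[-0.654,-0.421,0,0,0,0.912,40],[-0.69,-0.36,0,0,0,0.912,40],[-0.72,-0.296,0,0,0,0.912,40],[-0.743,-0.229,0,0,0,0.912,40],[-0.762,-0.16,0,0,0,0.912,40],[-0.773,-0.09,0,0,0,0.912,40],[-0.777,-0.02,0,0,0,0.912,40],[-0.777,0.052,0,0,0,0.912,40]]}}

```text
time: 1.1
eef_pos: [377.8, 278.3, 330.8]
tool_rot: [-180.0, 0.0, 102.9]
contact_force: [1.5, -1.1, 0.1]
width: 40.3
gripper_force: 0.0
```

>>> {"op": "step_arm", "data": {"steps": [[-0.768,0.122,0,0,0,0.912,40],[-0.755,0.191,0,0,0,0.912,40],[-0.733,0.259,0,0,0,0.912,40],[-0.707,0.325,0,0,0,0.912,40],[-0.674,0.388,0,0,0,0.912,40],[-0.637,0.448,0,0,0,0,40],[-0.636,0.448,0,0,0,0,40],[-0.636,0.448,0,0,0,0,40],[-0.636,0.448,0,0,0,0,40],[-0.637,0.448,0,0,0,0,40]]}}

```text
time: 2.1
eef_pos: [524.4, -82.1, 330.8]
tool_rot: [-180.0, -0.0, 77.0]
contact_force: [0.5, 0.4, 0.6]
width: 39.7
gripper_force: 0.0
```

>>> {"op": "step_arm", "data": {"steps": [[0,0,0,0,0,0,40],[0,0,0,0,0,0,40],[0,0,0,0,0,0,40]]}}

```text
time: 2.4
eef_pos: [524.0, -79.7, 331.0]
tool_rot: [-180.0, -0.0, 77.0]
contact_force: [-0.4, 0.1, -0.8]
width: 40.1
gripper_force: 0.0
```

```bash
python3 - <<'E'
from h import *
s=r.sense();print(s)
p,d=read_camera("wrist");cv2.imwrite("pics/w1.png",p)
import pickle;pickle.dump(s,open("s1.pkl","wb"))
for nm,f in(("red",red),("blue",blue)):
    m=f(p);n,l,st,c=cv2.connectedComponentsWithStats(m)
    for i in range(1,n):
        if st[i][4]>15: print(nm,c[i],st[i],ray("wrist",c[i],104,s))
E
```

```text
{'time': 2.4, 'joint_pos': array([-1.67111751e+01, -1.22974690e+01,  9.74741326e+01,  1.91947175e-02,
        9.48603915e+01, -3.74588012e+00]), 'qvel': array([ 0.66000021, -0.60593993,  0.16135739, -0.13683573, -0.04022402,
       -0.18612972]), 'joint_torque': array([-6.16540499e-01, -2.82684571e+01, -3.81248653e+01, -2.33335263e-02,
       -1.10322610e-02,  1.87901904e-03]), 'eef_pos': array([523.9876017 , -79.7458904 , 331.03787393]), 'tool_rot': array([-1.79964274e+02, -2.15067222e-02,  7.70363185e+01]), 'contact_force': array([-0.35934338,  0.12386339, -0.75361395]), 'wrist_torque': array([0.02508432, 0.05289344, 0.0576323 ]), 'gripper_force': 0.0, 'width': 40.10347790040509}
red [339.40718563 185.77844311] [333 176  14  19 167] [578.58295142 -99.88742954 104.        ]
red [300.8440367 250.       ] [293 239  16  23 109] [ 526.66987403 -158.43542216  104.        ]
blue [174.98639456   3.4829932 ] [163   0  22  10 147] [467.77518197  92.64052466 104.        ]
blue [162.77683616  43.57627119] [152  33  23  21 354] [447.3335595   64.18055017 104.        ]
blue [315.25       198.75657895] [300 188  28  21 152] [ 552.42982156 -107.55806983  104.        ]
blue [537.19418588 283.215237  ] [ 513  194   47  191 6983] [ 767.04393998 -253.15060452  104.        ]
blue [340.23076923 387.76923077] [334 386  12   4  39] [ 535.40888496 -339.13936515  104.        ]
```

View pics/w1.png

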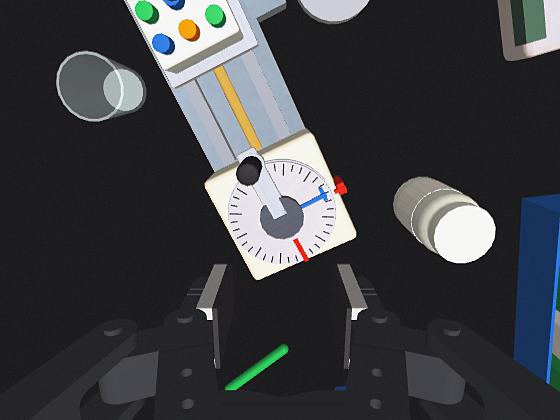

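The wrist view shows the dial clearly: hub near (281,217), sleeve top near (250,171), red line from (295,239) to (307,260), and pointer at (338,186).

```bash
python3 - <<'E'
from h import *
import pickle
s=pickle.load(open("s1.pkl","rb"));p=cv2.imread("pics/w1.png")
g=p.max(2)
hub=((g>60)&(g<130)&(np.ptp(p.astype(int),axis=2)<25)).astype(np.uint8);hub[:185]=0;hub[250:]=0;hub[:,:255]=0;hub[:,308:]=0
hub=cv2.morphologyEx(hub,cv2.MORPH_OPEN,np.ones((5,5)))
c=max(cv2.findContours(hub,0,2)[0],key=cv2.contourArea);e=cv2.minEnclosingCircle(c);print("hub",e,ray("wrist",e[0],116,s))
sl=(g<50).astype(np.uint8);sl[:150]=0;sl[192:]=0;sl[:,:230]=0;sl[:,268:]=0
n,l,st,cc=cv2.connectedComponentsWithStats(sl);print([(st[i],cc[i]) for i in range(1,n) if st[i][4]>50])
hc=[ray("wrist",q,90,s)[:2] for q in((205,183),(308,128),(357,235),(257,280))];print(hc,np.mean(hc,0))
print("handle top",ray("wrist",(250,169),166,s),"line end",ray("wrist",(306.5,260),104,s),"line in",ray("wrist",(295,239.5),104,s))
ys,xs=np.where(red(p)[176:196,325:350]);print("ptr",ray("wrist",(334,189),104,s),xs.min()+325)
E
```

```text
hub ((281.41912841796875, 217.7550506591797), 21.507577896118164) [ 515.52859588 -115.86408424  116.        ]
[(array([236, 156,  26,  29, 245], dtype=int32), array([250.50204082, 166.70612245]))]
[array([445.24391789, -69.29463711]), array([560.31245034, -38.7879286 ]), array([ 588.70606813, -160.69004687]), array([ 470.99823815, -188.16789623])] [ 516.31516863 -114.2351272 ]
handle top [503.13042762 -54.58564842 166.        ] line end [ 530.12159793 -170.8622065   104.        ] line in [ 523.2006758  -145.62207367  104.        ]
ptr [ 572.71358302 -101.90954944  104.        ] 333
```

```bash
cat > cmd.json <<'E'
[524.32,-80.48,331.23]
E
cat >> h.py <<'E'
import json
AX=np.array([516.,-115.5])
def circ(a,rad=60,z=125): return [AX[0]+rad*np.cos(np.radians(a)),AX[1]+rad*np.sin(np.radians(a)),z]
def plan(pts,hand,save=True):
    s=dict(eef_pos=json.load(open("cmd.json")),tool_rot=[180,0,77.0])
    o,c=rows(pts,s,hand)
    if save: json.dump(list(c),open("cmd.json","w"))
    for i in range(0,len(o),10): print("[["+"],[".join(",".join(f"{v+0:g}" for v in q) for q in o[i:i+10])+"]]")
def st():
    s=r.sense();f=s["contact_force"];q=s["eef_pos"]-[*AX,0];a=np.arctan2(q[1],q[0])
    print("t",s["time"],"pos",s["eef_pos"].round(1),"ang",np.degrees(a).round(1),"rad",np.hypot(*q[:2]).round(1),
     "Ftan(ccw)",round(-f[0]*np.sin(a)+f[1]*np.cos(a),2),"Frad",round(f[0]*np.cos(a)+f[1]*np.sin(a),2),"F",f.round(1),"w",round(s["width"],1),round(s["gripper_force"],1))
E
python3 - <<'E'
from h import *
a=np.array(json.load(open("cmd.json")));b=np.array([501.2,-57,200]);c=b-[0,0,75]
plan([a+(b-a)*i/4 for i in range(1,5)]+[b+(c-b)*i/4 for i in range(1,5)]+[c,c],40)
E
```

```text
[[0.088,-0.139,0.656,0,0,0,40],[0.089,-0.139,0.656,0,0,0,40],[0.088,-0.139,0.656,0,0,0,40],[0.089,-0.139,0.657,0,0,0,40],[0,0,0.375,0,0,0,40],[0,0,0.375,0,0,0,40],[0,0,0.375,0,0,0,40],[0,0,0.375,0,0,0,40],[0,0,0,0,0,0,40],[0,0,0,0,0,0,40]]
```

>>> {"op": "step_arm", "data": {"steps": [[0.088,-0.139,0.656,0,0,0,40],[0.089,-0.139,0.656,0,0,0,40],[0.088,-0.139,0.656,0,0,0,40],[0.089,-0.139,0.657,0,0,0,40],[0,0,0.375,0,0,0,40],[0,0,0.375,0,0,0,40],[0,0,0.375,0,0,0,40],[0,0,0.375,0,0,0,40],[0,0,0,0,0,0,40],[0,0,0,0,0,0,40]]}}

```text
time: 3.45
eef_pos: [501.1, -56.2, 125.4]
tool_rot: [-180.0, -0.0, 77.1]
contact_force: [-0.7, -0.5, 0.0]
width: 40.1
gripper_force: 0.0
```

```bash
python3 - <<'E'
from h import *
st()
p,d=read_camera("wrist");cv2.imwrite("pics/w2.png",p)
E
```

```text
t 3.45 pos [501.1 -56.2 125.4] ang 104.2 rad 61.1 Ftan(ccw) 0.79 Frad -0.27 F [-0.7 -0.5  0. ] w 40.1 0.0
```

View pics/w2.png

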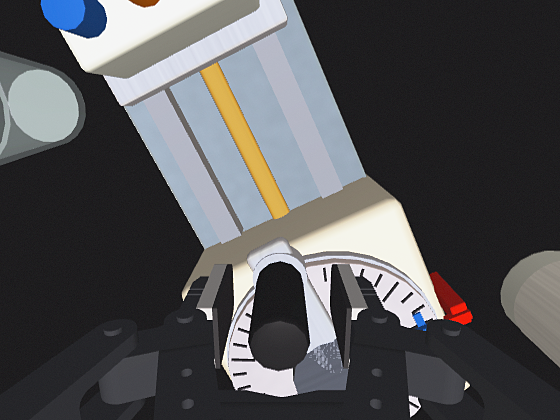

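The sleeve (280,300) stands centred between the pads, so I close on it gently.

>>> {"op": "step_arm", "data": {"steps": [[0,0,0,0,0,0,10],[0,0,0,0,0,0,10],[0,0,0,0,0,0,10],[0,0,0,0,0,0,10],[0,0,0,0,0,0,10],[0,0,0,0,0,0,10]], "newtons": 20}}

```text
time: 4.1
eef_pos: [502.1, -57.0, 126.6]
tool_rot: [179.9, -0.0, 77.0]
contact_force: [-0.8, 1.2, 4.4]
width: 19.6
gripper_force: 21.3
```

```bash
python3 - <<'E'
from h import *
st()
c=json.load(open("cmd.json"));print(c)
plan([circ(104.3+2.0*i) for i in range(1,11)],10)
E
```

```text
t 4.1 pos [502.1 -57.  126.6] ang 103.3 rad 60.2 Ftan(ccw) 0.54 Frad 1.33 F [-0.8  1.2  4.4] w 19.6 21.3
[501.21414586085695, -56.98001054254188, 124.97999999999999]
[[-0.027,-0.036,0,0,0,0,10],[-0.022,-0.036,0,0,0,0,10],[-0.022,-0.035,0,0,0,0,10],[-0.024,-0.035,0,0,0,0,10],[-0.024,-0.034,0,0,0,0,10],[-0.026,-0.033,0,0,0,0,10],[-0.027,-0.032,0,0,0,0,10],[-0.029,-0.031,0,0,0,0,10],[-0.029,-0.03,0,0,0,0,10],[-0.03,-0.028,0,0,0,0,10]]
```

>>> {"op": "step_arm", "data": {"steps": [[-0.027,-0.036,0,0,0,0,10],[-0.022,-0.036,0,0,0,0,10],[-0.022,-0.035,0,0,0,0,10],[-0.024,-0.035,0,0,0,0,10],[-0.024,-0.034,0,0,0,0,10],[-0.026,-0.033,0,0,0,0,10],[-0.027,-0.032,0,0,0,0,10],[-0.029,-0.031,0,0,0,0,10],[-0.029,-0.03,0,0,0,0,10],[-0.03,-0.028,0,0,0,0,10]]}}

```text
time: 5.1
eef_pos: [482.8, -65.3, 126.6]
tool_rot: [179.9, -0.1, 77.0]
contact_force: [-2.2, 4.4, 8.0]
width: 19.0
gripper_force: 21.4
```

```bash
python3 - <<'E'
from h import *
st()
plan([circ(124.3+1.6*i) for i in range(1,11)],10)
E
```

```text
t 5.1 pos [482.8 -65.3 126.6] ang 123.5 rad 60.2 Ftan(ccw) -0.58 Frad 4.95 F [-2.2  4.4  8. ] w 19.0 21.4
[[-0.025,-0.023,0,0,0,0,10],[-0.026,-0.022,0,0,0,0,10],[-0.026,-0.02,0,0,0,0,10],[-0.026,-0.021,0,0,0,0,10],[-0.028,-0.019,0,0,0,0,10],[-0.028,-0.019,0,0,0,0,10],[-0.028,-0.018,0,0,0,0,10],[-0.029,-0.017,0,0,0,0,10],[-0.029,-0.016,0,0,0,0,10],[-0.03,-0.016,0,0,0,0,10]]
```

>>> {"op": "step_arm", "data": {"steps": [[-0.025,-0.023,0,0,0,0,10],[-0.026,-0.022,0,0,0,0,10],[-0.026,-0.02,0,0,0,0,10],[-0.026,-0.021,0,0,0,0,10],[-0.028,-0.019,0,0,0,0,10],[-0.028,-0.019,0,0,0,0,10],[-0.028,-0.018,0,0,0,0,10],[-0.029,-0.017,0,0,0,0,10],[-0.029,-0.016,0,0,0,0,10],[-0.03,-0.016,0,0,0,0,10]]}}

```text
time: 6.1
eef_pos: [470.0, -76.7, 126.6]
tool_rot: [-180.0, -0.1, 77.0]
contact_force: [-3.5, 4.6, 8.0]
width: 19.5
gripper_force: 21.6
```

```bash
python3 - <<'E'
from h import *
st()
plan([circ(140.3+1.5*i) for i in range(1,11)],10)
E
```

```text
t 6.1 pos [470.  -76.7 126.6] ang 139.8 rad 60.2 Ftan(ccw) -1.29 Frad 5.67 F [-3.5  4.6  8. ] w 19.5 21.6
[[-0.028,-0.013,0,0,0,0,10],[-0.029,-0.013,0,0,0,0,10],[-0.028,-0.013,0,0,0,0,10],[-0.03,-0.011,0,0,0,0,10],[-0.029,-0.011,0,0,0,0,10],[-0.03,-0.01,0,0,0,0,10],[-0.03,-0.009,0,0,0,0,10],[-0.03,-0.008,0,0,0,0,10],[-0.031,-0.008,0,0,0,0,10],[-0.031,-0.007,0,0,0,0,10]]
```

>>> {"op": "step_arm", "data": {"steps": [[-0.028,-0.013,0,0,0,0,10],[-0.029,-0.013,0,0,0,0,10],[-0.028,-0.013,0,0,0,0,10],[-0.03,-0.011,0,0,0,0,10],[-0.029,-0.011,0,0,0,0,10],[-0.03,-0.01,0,0,0,0,10],[-0.03,-0.009,0,0,0,0,10],[-0.03,-0.008,0,0,0,0,10],[-0.031,-0.008,0,0,0,0,10],[-0.031,-0.007,0,0,0,0,10]]}}

```text
time: 7.1
eef_pos: [461.8, -89.2, 126.6]
tool_rot: [-180.0, -0.2, 77.0]
contact_force: [-3.1, 6.6, 8.5]
width: 19.4
gripper_force: 21.7
```

```bash
python3 - <<'E'
from h import *
st()
plan([circ(155.3+1.5*i) for i in range(1,11)],10)
E
```

```text
t 7.1 pos [461.8 -89.2 126.6] ang 154.1 rad 60.2 Ftan(ccw) -4.63 Frad 5.68 F [-3.1  6.6  8.5] w 19.4 21.7
[[-0.03,-0.006,0,0,0,0,10],[-0.031,-0.005,0,0,0,0,10],[-0.031,-0.004,0,0,0,0,10],[-0.032,-0.004,0,0,0,0,10],[-0.031,-0.002,0,0,0,0,10],[-0.031,-0.002,0,0,0,0,10],[-0.032,-0.001,0,0,0,0,10],[-0.031,-0.001,0,0,0,0,10],[-0.032,0.001,0,0,0,0,10],[-0.031,0.001,0,0,0,0,10]]
```

>>> {"op": "step_arm", "data": {"steps": [[-0.03,-0.006,0,0,0,0,10],[-0.031,-0.005,0,0,0,0,10],[-0.031,-0.004,0,0,0,0,10],[-0.032,-0.004,0,0,0,0,10],[-0.031,-0.002,0,0,0,0,10],[-0.031,-0.002,0,0,0,0,10],[-0.032,-0.001,0,0,0,0,10],[-0.031,-0.001,0,0,0,0,10],[-0.032,0.001,0,0,0,0,10],[-0.031,0.001,0,0,0,0,10]]}}

```text
time: 8.1
eef_pos: [456.8, -104.5, 126.6]
tool_rot: [-179.9, -0.1, 77.0]
contact_force: [-4.1, 6.0, 9.4]
width: 19.6
gripper_force: 21.8
```

```bash
python3 - <<'E'
from h import *
st()
p,d=read_camera("top");cv2.imwrite("pics/t2.png",p)
m=red(p);n,l,q,c=cv2.connectedComponentsWithStats(m)
for i in range(1,n):
    if 290<c[i][0]<360 and 180<c[i][1]<250: x=ray("top",c[i],104)[:2]-AX;print(c[i],q[i],x,np.degrees(np.arctan2(x[1],x[0])))
plan([circ(170.3+1.5*i) for i in range(1,11)],10)
E
```

```text
t 8.1 pos [ 456.8 -104.5  126.6] ang 169.4 rad 60.3 Ftan(ccw) -5.17 Frad 5.13 F [-4.1  6.   9.4] w 19.6 21.8
[318.25 191.6 ] [316 190   6   4  20] [66.24451518 14.66470674] 12.48239902227433
[328. 197.] [328 196   1   3   3] [ 50.17111308 -11.86394961] -13.304327325873043
[327.  201.5] [327 200   1   4   4] [37.6288542  -8.54432789] -12.79313952351779
[[-0.031,0.003,0,0,0,0,10],[-0.032,0.003,0,0,0,0,10],[-0.031,0.004,0,0,0,0,10],[-0.031,0.004,0,0,0,0,10],[-0.031,0.006,0,0,0,0,10],[-0.031,0.006,0,0,0,0,10],[-0.03,0.007,0,0,0,0,10],[-0.031,0.008,0,0,0,0,10],[-0.03,0.009,0,0,0,0,10],[-0.03,0.009,0,0,0,0,10]]
```

>>> {"op": "step_arm", "data": {"steps": [[-0.031,0.003,0,0,0,0,10],[-0.032,0.003,0,0,0,0,10],[-0.031,0.004,0,0,0,0,10],[-0.031,0.004,0,0,0,0,10],[-0.031,0.006,0,0,0,0,10],[-0.031,0.006,0,0,0,0,10],[-0.03,0.007,0,0,0,0,10],[-0.031,0.008,0,0,0,0,10],[-0.03,0.009,0,0,0,0,10],[-0.03,0.009,0,0,0,0,10]]}}

```text
time: 9.15
eef_pos: [456.0, -120.6, 126.6]
tool_rot: [-179.9, -0.1, 77.0]
contact_force: [-5.8, 4.1, 10.3]
width: 19.2
gripper_force: 21.8
```

```bash
python3 - <<'E'
from h import *
st()
plan([circ(185.3+2*i) for i in range(1,21)],10)
E
```

```text
t 9.15 pos [ 456.  -120.6  126.6] ang -175.2 rad 60.2 Ftan(ccw) -4.56 Frad 5.4 F [-5.8  4.1 10.3] w 19.2 21.8
[[-0.039,0.014,0,0,0,0,10],[-0.039,0.015,0,0,0,0,10],[-0.039,0.017,0,0,0,0,10],[-0.038,0.018,0,0,0,0,10],[-0.037,0.019,0,0,0,0,10],[-0.036,0.02,0,0,0,0,10],[-0.036,0.022,0,0,0,0,10],[-0.035,0.023,0,0,0,0,10],[-0.034,0.024,0,0,0,0,10],[-0.034,0.026,0,0,0,0,10]]
[[-0.032,0.026,0,0,0,0,10],[-0.031,0.028,0,0,0,0,10],[-0.031,0.029,0,0,0,0,10],[-0.029,0.029,0,0,0,0,10],[-0.029,0.031,0,0,0,0,10],[-0.027,0.032,0,0,0,0,10],[-0.026,0.033,0,0,0,0,10],[-0.025,0.033,0,0,0,0,10],[-0.024,0.035,0,0,0,0,10],[-0.023,0.035,0,0,0,0,10]]
```

>>> {"op": "step_arm", "data": {"steps": [[-0.039,0.014,0,0,0,0,10],[-0.039,0.015,0,0,0,0,10],[-0.039,0.017,0,0,0,0,10],[-0.038,0.018,0,0,0,0,10],[-0.037,0.019,0,0,0,0,10],[-0.036,0.02,0,0,0,0,10],[-0.036,0.022,0,0,0,0,10],[-0.035,0.023,0,0,0,0,10],[-0.034,0.024,0,0,0,0,10],[-0.034,0.026,0,0,0,0,10]]}}

```text
time: 10.15
eef_pos: [461.5, -141.2, 126.6]
tool_rot: [-179.9, -0.0, 77.0]
contact_force: [-5.5, 2.8, 8.6]
width: 19.3
gripper_force: 21.8
```

>>> {"op": "step_arm", "data": {"steps": [[-0.032,0.026,0,0,0,0,10],[-0.031,0.028,0,0,0,0,10],[-0.031,0.029,0,0,0,0,10],[-0.029,0.029,0,0,0,0,10],[-0.029,0.031,0,0,0,0,10],[-0.027,0.032,0,0,0,0,10],[-0.026,0.033,0,0,0,0,10],[-0.025,0.033,0,0,0,0,10],[-0.024,0.035,0,0,0,0,10],[-0.023,0.035,0,0,0,0,10]]}}

```text
time: 11.15
eef_pos: [473.7, -158.4, 126.6]
tool_rot: [-180.0, 0.0, 77.0]
contact_force: [-4.7, 2.9, 8.3]
width: 19.3
gripper_force: 21.7
```

```bash
python3 - <<'E'
from h import *
st()
p,d=read_camera("top");cv2.imwrite("pics/t3.png",p)
m=red(p);n,l,q,c=cv2.connectedComponentsWithStats(m)
for i in range(1,n):
    if 290<c[i][0]<360 and 180<c[i][1]<250: x=ray("top",c[i],104)[:2]-AX;print(c[i],q[i],x,np.degrees(np.arctan2(x[1],x[0])))
plan([circ(225.3+2*i) for i in range(1,11)],10)
E
```

```text
t 11.15 pos [ 473.7 -158.4  126.6] ang -134.6 rad 60.2 Ftan(ccw) -5.41 Frad 1.26 F [-4.7  2.9  8.3] w 19.3 21.7
[318.25 191.6 ] [316 190   6   4  20] [66.24451518 14.66470674] 12.48239902227433
[313.5 203.5] [311 201   6   6   6] [33.21955311 29.20936877] 41.32459788101645
[[-0.021,0.036,0,0,0,0,10],[-0.02,0.037,0,0,0,0,10],[-0.019,0.037,0,0,0,0,10],[-0.018,0.038,0,0,0,0,10],[-0.016,0.039,0,0,0,0,10],[-0.015,0.039,0,0,0,0,10],[-0.013,0.04,0,0,0,0,10],[-0.012,0.04,0,0,0,0,10],[-0.011,0.04,0,0,0,0,10],[-0.009,0.041,0,0,0,0,10]]
```

Dial at about +28° past the mark, still driving at a steady 5 N. I continue to 245°, checking the force.

>>> {"op": "step_arm", "data": {"steps": [[-0.021,0.036,0,0,0,0,10],[-0.02,0.037,0,0,0,0,10],[-0.019,0.037,0,0,0,0,10],[-0.018,0.038,0,0,0,0,10],[-0.016,0.039,0,0,0,0,10],[-0.015,0.039,0,0,0,0,10],[-0.013,0.04,0,0,0,0,10],[-0.012,0.04,0,0,0,0,10],[-0.011,0.04,0,0,0,0,10],[-0.009,0.041,0,0,0,0,10]]}}

```text
time: 12.2
eef_pos: [490.9, -170.2, 126.6]
tool_rot: [-180.0, 0.0, 77.0]
contact_force: [-5.2, 2.7, 7.5]
width: 19.4
gripper_force: 21.7
```

```bash
python3 - <<'E'
from h import *
st()
plan([circ(245.3+2*i) for i in range(1,5)],10)
E
```

```text
t 12.2 pos [ 490.9 -170.2  126.6] ang -114.6 rad 60.2 Ftan(ccw) -5.85 Frad -0.28 F [-5.2  2.7  7.5] w 19.4 21.7
[[-0.008,0.041,0,0,0,0,10],[-0.006,0.042,0,0,0,0,10],[-0.005,0.041,0,0,0,0,10],[-0.003,0.042,0,0,0,0,10]]
```

>>> {"op": "step_arm", "data": {"steps": [[-0.008,0.041,0,0,0,0,10],[-0.006,0.042,0,0,0,0,10],[-0.005,0.041,0,0,0,0,10],[-0.003,0.042,0,0,0,0,10],[0,0,0,0,0,0,10]]}}

```text
time: 12.7
eef_pos: [498.8, -173.1, 126.5]
tool_rot: [-180.0, 0.0, 77.0]
contact_force: [-3.3, 2.7, 8.1]
width: 19.4
gripper_force: 21.6
```

```bash
python3 - <<'E'
from h import *
st()
plan([circ(253.3+1*i) for i in range(1,7)],10)
E
```

```text
t 12.7 pos [ 498.8 -173.1  126.5] ang -106.6 rad 60.1 Ftan(ccw) -3.97 Frad -1.62 F [-3.3  2.7  8.1] w 19.4 21.6
[[-0.002,0.021,0,0,0,0,10],[0,0.021,0,0,0,0,10],[-0.001,0.021,0,0,0,0,10],[0,0.021,0,0,0,0,10],[0,0.021,0,0,0,0,10],[0.001,0.021,0,0,0,0,10]]
```

>>> {"op": "step_arm", "data": {"steps": [[-0.002,0.021,0,0,0,0,10],[0,0.021,0,0,0,0,10],[-0.001,0.021,0,0,0,0,10],[0,0.021,0,0,0,0,10],[0,0.021,0,0,0,0,10],[0.001,0.021,0,0,0,0,10],[0,0,0,0,0,0,10]]}}

```text
time: 13.4
eef_pos: [504.8, -174.6, 126.6]
tool_rot: [-180.0, 0.0, 77.0]
contact_force: [-5.0, 3.5, 8.0]
width: 19.4
gripper_force: 21.6
```

```bash
python3 - <<'E'
from h import *
st()
plan([circ(259.3-2.5*i) for i in range(1,11)],10)
plan([circ(234.3-1*i) for i in range(1,11)],10)
E
```

```text
t 13.4 pos [ 504.8 -174.6  126.6] ang -100.7 rad 60.1 Ftan(ccw) -5.6 Frad -2.51 F [-5.   3.5  8. ] w 19.4 21.6
[[-0.001,-0.053,0,0,0,0,10],[0.001,-0.052,0,0,0,0,10],[0.004,-0.052,0,0,0,0,10],[0.006,-0.052,0,0,0,0,10],[0.008,-0.052,0,0,0,0,10],[0.01,-0.051,0,0,0,0,10],[0.013,-0.051,0,0,0,0,10],[0.015,-0.05,0,0,0,0,10],[0.017,-0.05,0,0,0,0,10],[0.019,-0.049,0,0,0,0,10]]
[[0.008,-0.019,0,0,0,0,10],[0.009,-0.019,0,0,0,0,10],[0.009,-0.019,0,0,0,0,10],[0.009,-0.019,0,0,0,0,10],[0.01,-0.018,0,0,0,0,10],[0.01,-0.019,0,0,0,0,10],[0.01,-0.018,0,0,0,0,10],[0.01,-0.018,0,0,0,0,10],[0.011,-0.018,0,0,0,0,10],[0.011,-0.018,0,0,0,0,10]]
```

>>> {"op": "step_arm", "data": {"steps": [[-0.001,-0.053,0,0,0,0,10],[0.001,-0.052,0,0,0,0,10],[0.004,-0.052,0,0,0,0,10],[0.006,-0.052,0,0,0,0,10],[0.008,-0.052,0,0,0,0,10],[0.01,-0.051,0,0,0,0,10],[0.013,-0.051,0,0,0,0,10],[0.015,-0.05,0,0,0,0,10],[0.017,-0.05,0,0,0,0,10],[0.019,-0.049,0,0,0,0,10]]}}

```text
time: 14.4
eef_pos: [481.9, -165.1, 126.6]
tool_rot: [179.8, 0.1, 77.0]
contact_force: [0.2, -1.0, 6.3]
width: 19.3
gripper_force: 21.4
```

>>> {"op": "step_arm", "data": {"steps": [[0.008,-0.019,0,0,0,0,10],[0.009,-0.019,0,0,0,0,10],[0.009,-0.019,0,0,0,0,10],[0.009,-0.019,0,0,0,0,10],[0.01,-0.018,0,0,0,0,10],[0.01,-0.019,0,0,0,0,10],[0.01,-0.018,0,0,0,0,10],[0.01,-0.018,0,0,0,0,10],[0.011,-0.018,0,0,0,0,10],[0.011,-0.018,0,0,0,0,10]]}}

```text
time: 15.4
eef_pos: [473.9, -158.5, 126.6]
tool_rot: [179.8, 0.1, 77.0]
contact_force: [-0.7, -2.3, 5.8]
width: 19.3
gripper_force: 21.4
```

```bash
python3 - <<'E'
from h import *
st()
plan([circ(224.3-1*i) for i in range(1,7)],10)
plan([circ(218.3-1*i) for i in range(1,6)],10)
plan([circ(213.3-1*i) for i in range(1,6)],10)
E
```

```text
t 15.4 pos [ 473.9 -158.5  126.6] ang -134.4 rad 60.2 Ftan(ccw) 1.17 Frad 2.14 F [-0.7 -2.3  5.8] w 19.3 21.4
[[0.012,-0.017,0,0,0,0,10],[0.012,-0.018,0,0,0,0,10],[0.012,-0.017,0,0,0,0,10],[0.012,-0.017,0,0,0,0,10],[0.013,-0.016,0,0,0,0,10],[0.013,-0.017,0,0,0,0,10]]
[[0.013,-0.016,0,0,0,0,10],[0.013,-0.016,0,0,0,0,10],[0.014,-0.016,0,0,0,0,10],[0.014,-0.015,0,0,0,0,10],[0.015,-0.016,0,0,0,0,10]]
[[0.014,-0.015,0,0,0,0,10],[0.015,-0.014,0,0,0,0,10],[0.015,-0.015,0,0,0,0,10],[0.016,-0.014,0,0,0,0,10],[0.015,-0.014,0,0,0,0,10]]
```

>>> {"op": "step_arm", "data": {"steps": [[0.012,-0.017,0,0,0,0,10],[0.012,-0.018,0,0,0,0,10],[0.012,-0.017,0,0,0,0,10],[0.012,-0.017,0,0,0,0,10],[0.013,-0.016,0,0,0,0,10],[0.013,-0.017,0,0,0,0,10]]}}

```text
time: 16.0
eef_pos: [469.6, -153.9, 126.6]
tool_rot: [179.9, 0.1, 77.0]
contact_force: [-1.0, -1.1, 6.6]
width: 19.4
gripper_force: 21.4
```

>>> {"op": "step_arm", "data": {"steps": [[0.013,-0.016,0,0,0,0,10],[0.013,-0.016,0,0,0,0,10],[0.014,-0.016,0,0,0,0,10],[0.014,-0.015,0,0,0,0,10],[0.015,-0.016,0,0,0,0,10]]}}

```text
time: 16.5
eef_pos: [466.4, -149.7, 126.6]
tool_rot: [179.9, 0.1, 77.0]
contact_force: [-1.4, -2.5, 6.0]
width: 19.5
gripper_force: 21.4
```

>>> {"op": "step_arm", "data": {"steps": [[0.014,-0.015,0,0,0,0,10],[0.015,-0.014,0,0,0,0,10],[0.015,-0.015,0,0,0,0,10],[0.016,-0.014,0,0,0,0,10],[0.015,-0.014,0,0,0,0,10]]}}

```text
time: 17.0
eef_pos: [463.7, -145.3, 126.6]
tool_rot: [179.9, 0.2, 77.0]
contact_force: [-2.2, -2.7, 6.9]
width: 19.4
gripper_force: 21.4
```

```bash
python3 - <<'E'
from h import *
st()
E
```

```text
t 17.0 pos [ 463.7 -145.3  126.6] ang -150.4 rad 60.2 Ftan(ccw) 1.23 Frad 3.24 F [-2.2 -2.7  6.9] w 19.4 21.4
```

```bash
python3 - <<'E'
from h import *
for a in (208.3,205.3,202.3,199.3):
  plan([circ(a-1*i) for i in range(1,4)],10)
E
```

```text
[[0.016,-0.014,0,0,0,0,10],[0.016,-0.013,0,0,0,0,10],[0.016,-0.013,0,0,0,0,10]]
[[0.017,-0.013,0,0,0,0,10],[0.017,-0.013,0,0,0,0,10],[0.017,-0.012,0,0,0,0,10]]
[[0.017,-0.012,0,0,0,0,10],[0.017,-0.012,0,0,0,0,10],[0.018,-0.011,0,0,0,0,10]]
[[0.018,-0.011,0,0,0,0,10],[0.018,-0.011,0,0,0,0,10],[0.018,-0.01,0,0,0,0,10]]
```

>>> {"op": "step_arm", "data": {"steps": [[0.016,-0.014,0,0,0,0,10],[0.016,-0.013,0,0,0,0,10],[0.016,-0.013,0,0,0,0,10]]}}

```text
time: 17.3
eef_pos: [462.5, -143.1, 126.7]
tool_rot: [179.8, 0.2, 77.0]
contact_force: [-0.6, -5.1, 5.8]
width: 19.4
gripper_force: 21.4
```

>>> {"op": "step_arm", "data": {"steps": [[0.017,-0.013,0,0,0,0,10],[0.017,-0.013,0,0,0,0,10],[0.017,-0.012,0,0,0,0,10]]}}

```text
time: 17.6
eef_pos: [461.2, -140.6, 126.6]
tool_rot: [179.8, 0.3, 77.0]
contact_force: [-1.5, -5.4, 4.7]
width: 19.5
gripper_force: 21.3
```

```bash
python3 - <<'E'
from h import *
st()
E
```

```text
t 17.6 pos [ 461.2 -140.6  126.6] ang -155.3 rad 60.2 Ftan(ccw) 4.31 Frad 3.65 F [-1.5 -5.4  4.7] w 19.5 21.3
```

>>> {"op": "step_arm", "data": {"steps": [[0.017,-0.012,0,0,0,0,10],[0.017,-0.012,0,0,0,0,10],[0.018,-0.011,0,0,0,0,10],[0.018,-0.011,0,0,0,0,10],[0.018,-0.011,0,0,0,0,10],[0.018,-0.01,0,0,0,0,10],[0,0,0,0,0,0,10]]}}

```text
time: 18.3
eef_pos: [458.9, -134.7, 126.6]
tool_rot: [179.9, 0.3, 77.0]
contact_force: [-2.7, -5.8, 6.2]
width: 19.2
gripper_force: 21.3
```

```bash
cat >> h.py <<'E'
def dial():
    sa=[]
    for k in range(2):
        p,d=read_camera("top")
        m=red(p)[180:250,290:360];x0=np.argwhere(m)[:,::-1]+[290,180]
        for u in x0:
            x=ray("top",u,104)[:2]-AX
            if 20<np.hypot(*x)<58: sa.append(np.degrees(np.arctan2(x[1],x[0])))
    print("line px",len(sa),np.mean(sa) if sa else None,np.std(sa) if sa else None)
    return p
E
python3 - <<'E'
from h import *
st()
p=dial()
w,_=read_camera("wrist")
c=cv2.resize(p[180:250,290:360],(400,400),interpolation=cv2.INTER_CUBIC)
cv2.imwrite("pics/b4.png",np.hstack([c,cv2.resize(w,(400,300)) if 0 else cv2.copyMakeBorder(cv2.resize(w,(400,300)),0,100,0,0,0)]))
plan([circ(196.3-1*i) for i in range(1,6)],10)
E
```

```text
t 18.3 pos [ 458.9 -134.7  126.6] ang -161.4 rad 60.3 Ftan(ccw) 4.68 Frad 4.37 F [-2.7 -5.8  6.2] w 19.2 21.3
line px 1151 -55.96086023403373 111.29277078173132
[[0.018,-0.01,0,0,0,0,10],[0.019,-0.01,0,0,0,0,10],[0.018,-0.009,0,0,0,0,10],[0.019,-0.009,0,0,0,0,10],[0.019,-0.009,0,0,0,0,10]]
```

View pics/b4.png

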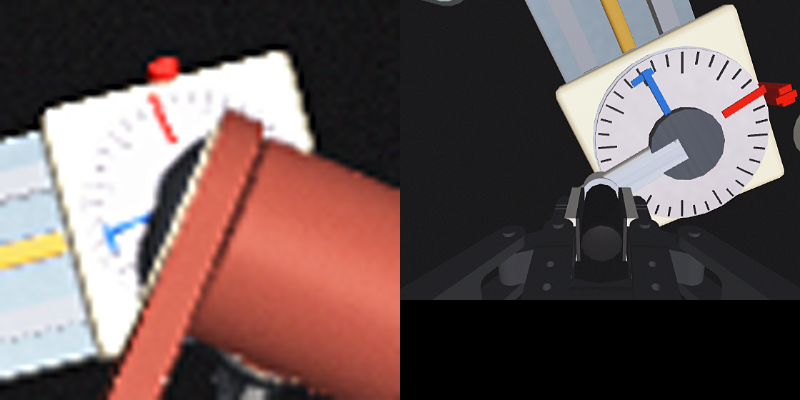

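Both views show the red line just anticlockwise of the pointer: the wrist view has the line end at about (765,90) in the composite and the pointer right beside it. I now measure with the wrist camera.

```bash
cat >> h.py <<'E'
def wdial():
    s=r.sense();p,_=read_camera("wrist");A=[]
    for v,u in np.argwhere(red(p)):
        x=ray("wrist",(u,v),104,s)[:2]-AX;A.append([np.hypot(*x),np.degrees(np.arctan2(x[1],x[0]))])
    A=np.array(A)
    for lo,hi in((25,35),(35,45),(45,52),(52,56),(56,60),(60,70)):
        q=A[(A[:,0]>lo)&(A[:,0]<hi)&(abs(A[:,1])<60)];
        if len(q):print(lo,hi,len(q),q[:,1].mean().round(2),q[:,1].min().round(1),q[:,1].max().round(1))
E
python3 - <<'E'
from h import *
wdial()
E
```

```text
25 35 185 21.18 16.2 26.0
35 45 278 21.28 17.1 25.1
45 52 200 21.37 18.2 24.5
52 56 225 19.66 10.7 27.0
56 60 313 16.75 8.5 25.6
60 70 763 13.06 6.3 22.3
```

>>> {"op": "step_arm", "data": {"steps": [[0.018,-0.01,0,0,0,0,10],[0.019,-0.01,0,0,0,0,10],[0.018,-0.009,0,0,0,0,10],[0.019,-0.009,0,0,0,0,10],[0.019,-0.009,0,0,0,0,10],[0,0,0,0,0,0,10]]}}

```text
time: 19.1
eef_pos: [457.4, -129.6, 126.6]
tool_rot: [179.9, 0.3, 77.0]
contact_force: [-2.7, -5.5, 6.0]
width: 19.3
gripper_force: 21.4
```

```bash
python3 - <<'E'
from h import *
st();wdial()
plan([circ(191.3-1.1*i) for i in range(1,4)],10)
E
```

```text
t 19.1 pos [ 457.4 -129.6  126.6] ang -166.5 rad 60.3 Ftan(ccw) 4.77 Frad 3.88 F [-2.7 -5.5  6. ] w 19.3 21.4
25 35 178 15.94 11.1 20.8
35 45 269 16.06 11.9 20.1
45 52 192 16.16 13.0 19.3
52 56 229 19.03 10.7 27.7
56 60 318 17.37 8.6 26.2
60 70 760 13.14 6.2 22.8
[[0.021,-0.01,0,0,0,0,10],[0.022,-0.008,0,0,0,0,10],[0.021,-0.009,0,0,0,0,10]]
```

>>> {"op": "step_arm", "data": {"steps": [[0.021,-0.01,0,0,0,0,10],[0.022,-0.008,0,0,0,0,10],[0.021,-0.009,0,0,0,0,10],[0,0,0,0,0,0,10]]}}

```text
time: 19.55
eef_pos: [456.7, -126.1, 126.6]
tool_rot: [179.9, 0.3, 77.0]
contact_force: [-3.0, -6.4, 7.5]
width: 19.3
gripper_force: 21.4
```

```bash
python3 - <<'E'
from h import *
st();wdial();p,_=read_camera("wrist");q,_=read_camera("top")
c=cv2.resize(q[180:250,290:360],(400,400),interpolation=cv2.INTER_CUBIC)
v=p[80:200,440:560]
cv2.imwrite("pics/b5.png",np.hstack([c,cv2.resize(v,(400,400),interpolation=cv2.INTER_CUBIC)]))
E
```

```text
t 19.55 pos [ 456.7 -126.1  126.6] ang -169.8 rad 60.2 Ftan(ccw) 5.76 Frad 4.07 F [-3.  -6.4  7.5] w 19.3 21.4
25 35 173 12.31 7.3 17.2
35 45 261 12.48 8.2 16.2
45 52 187 12.62 9.4 15.6
52 56 247 17.84 9.7 28.6
56 60 325 17.7 8.3 26.8
60 70 758 13.24 6.2 23.0
```

View pics/b5.png

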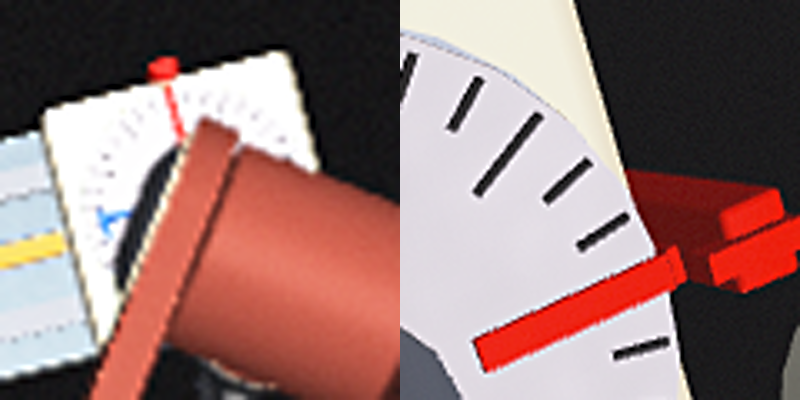

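The line now ends on the pointer tip (zoomed view about (670,265)), with the dial at 12.5° against a pointer at about 13°. I release and lift.

>>> {"op": "step_arm", "data": {"steps": [[0,0,0,0,0,0,40],[0,0,0,0,0,0,40],[0,0,0,0,0,0,40],[0,0,0,0,0,0,40],[0,0,0,0,0,0,40]]}}

```text
time: 20.2
eef_pos: [456.4, -123.7, 124.7]
tool_rot: [-180.0, -0.0, 77.0]
contact_force: [-0.4, 0.2, 0.2]
width: 40.2
gripper_force: 0.0
```

>>> {"op": "step_arm", "data": {"steps": [[0,0,-0.3,0,0,0,40],[0,0,-0.6,0,0,0,40],[0,0,-0.8,0,0,0,40],[0,0,-0.8,0,0,0,40],[0,0,-0.8,0,0,0,40],[0.6,-0.7,-0.6,0,0,0,40],[0.6,-0.5,0,0,0,0,40],[0,0,0,0,0,0,40],[0,0,0,0,0,0,40],[0,0,0,0,0,0,40]]}}

```text
time: 21.2
eef_pos: [414.1, -55.6, 317.4]
tool_rot: [-180.0, 0.0, 77.0]
contact_force: [0.4, -0.2, -0.2]
width: 39.7
gripper_force: 0.0
```

```bash
python3 - <<'E'
from h import *
st();wdial();p,_=read_camera("wrist");q,_=read_camera("top")
c=cv2.resize(q[180:250,290:360],(400,400),interpolation=cv2.INTER_CUBIC)
cv2.imwrite("pics/b6.png",np.hstack([c,cv2.copyMakeBorder(cv2.resize(p,(400,300)),0,100,0,0,0)]))
E
```

```text
t 21.2 pos [414.1 -55.6 317.4] ang 149.6 rad 118.1 Ftan(ccw) -0.01 Frad -0.46 F [ 0.4 -0.2 -0.2] w 39.7 0.0
25 35 32 11.65 7.4 15.4
35 45 46 12.01 8.8 14.9
45 52 30 12.27 9.6 14.9
52 56 24 13.17 10.0 17.5
56 60 66 17.8 8.3 28.5
60 70 180 14.31 5.6 27.8
```

View pics/b6.png

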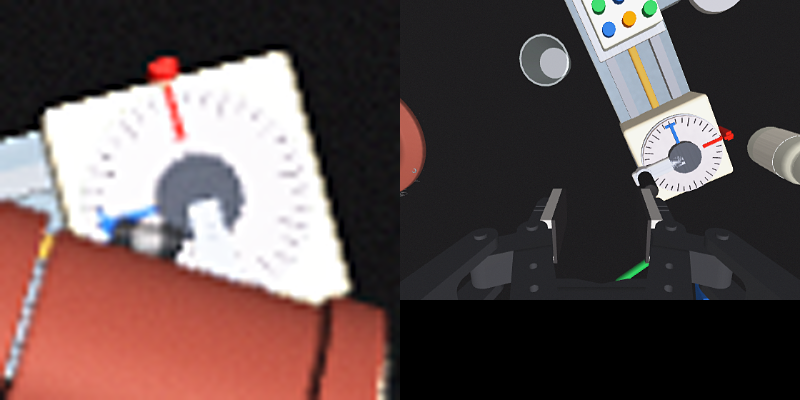

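The released dial line runs straight into the pointer in both views: line end at (167,88), pointer at (163,70). The arm is clear.

```bash
python3 -c "
from station import r
print(r.sign_off())"
```

```text
the job is handed in; nothing more can be done
None
```

The job is handed in, though I got no verdict back: I wound the wheel back until the screw was about 15° past the mark (felt, not measured on the stage; 9° needed), came back clockwise, and released it with the red line within about 1° of the pointer and the arm clear, at 21 s of the 61 s allowed.

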